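# Flip the stock tags at the electronics bench

### The arm

A 7-joint arm with a two-finger parallel gripper is mounted at the origin on the work surface. World frame = base frame: x ahead of the robot, y to its left, z up, the work surface at z = 0. Lengths are in m, angles in degrees, forces in N, time in s.
With the tool pointing down it reaches from about 0.35 to 0.9 m from the base axis. Payload 7.2 kg.
Tool frame: the origin (TCP) lies midway between the tips of the shut fingers; the grasp point (between the pads) lies 19 mm behind it; z points along the fingers, y is the line along which they close (so a half turn about z gives the same grasp; the last joint's range is limited). The gripper opens to 85 mm and grips with 20 to 120 N. Pads are 22 mm wide; open, the fingers measure 114 mm over their backs; the gripper's body (76 mm by 85 mm) begins 54 mm behind the grasp point. The pads swing forward as they close: fully open they stand 13 mm farther back than shut.
Start: joints at [66.624, 23.554, -0.728, 91.456, 0.321, 64.991, -4.71], TCP at [0.208, -0.589, 0.231] pointing down, gripper open.
Joint ranges: [-169.25, 169.25], [-16.82, 113.86], [-84.01, 82.57], [7.8, 145.47], [-59.2, 239.2], [7.22, 106.19], [-163.78, 163.78]. Speed limits (degrees/s): [136.94, 136.94, 172.46, 172.46, 180, 180, 180].

### API

Orientations are given as [roll, pitch, yaw] about the fixed x, y, z axes, in that order (R = Rz(yaw) Ry(pitch) Rx(roll)).
In Python, from workcell import bot gives the robot as it stands.
- The arm moves only by the tool jog_arm, never from a script. Its argument "rows" is text: rows parted by semicolons, each of 7 numbers parted by spaces: the shift along the world's x, y, z each as a share of 10 cm, from -1 to 1, then the turn, a rotation vector about the world's x, y, z each as a share of 90 degrees, from -1 to 1, then the closure in counts, from 0 (fully open) to 255 (shut). In form: x y z wx wy wz fingers; .... A call has 1 to 10 rows; each row is the pose to reach, as a shift and turn from the pose commanded when the call began; what a row does not reach only later rows make up. A row lasts 1/8 s, in which the tool goes at most 62.5 mm and 10.7 degrees, less where a joint would pass 70% of its speed; a pose out of reach is approached as far as the arm can. A call with a number of a shift or a turn outside -1 to 1 is refused whole. A call with a gripper value outside its range is refused whole. The fingers move at their own pace and stop on an object; "squeeze" is the grip in N (left out, the last holds). Time passes only in rows, so rows that repeat a pose let the fingers close. It gives the time, the measured TCP pose, the force, the opening and the grip force at its end, in the units of the state.
- bot.read_state(): the state, without advancing time (a new reading comes with each control period).
- bot.get_image(name): name is "scene" or "top" or "wrist"; returns a dict with "image" (420x560x3 uint8, red, green, blue), "fx", "fy", "cx", "cy" (pixels), "position" and "rotation" of the camera in the world. Camera axes: x right, y down, z forward; pixel columns grow to the right and rows downward; lengths in m; the calibration is good to about 2 mm. A picture is of the moment at which its call begins. There is no depth.
- bot.hand_in(): hands the job in; it is judged then, once.
The state is a dict: "t": time; "joint_pos": joint angles; "joint_velocities": joint speeds; "tau": joint torques, N m; "position": TCP position; "ee_rot": TCP orientation; "wrist_force": force on the tool from outside, world axes, zero at the start; "ft_torque": the same for the moment, N m; "grip_width": opening from 0.0 (shut) to 1.0 (fully open); "grasp_force": force on a finger pad.
Only numpy, scipy, OpenCV 4.12 (cv2) and the standard library are available. Lean on these libraries where they do the work, as an engineer would, in place of code of your own. Each camera call takes 0.05 s, during which the arm holds its last target. There are 200 camera calls.

### The job

Each bin of the station has a hinged two-coloured tag on the post behind it, turning like a page. With a fingertip, gently push tags over until they lie at their stop, so that only the full bins show the green face and the nearly empty one shows red; the shown face is the one turned upward and away from the bins. Nothing is gripped or picked up, and the bins, spool, bottle and screwdriver stay where they are.

Things in the scene. Friction and masses are not known exactly. Their poses are not given: they have to be found in the camera images.
- station: Fixed station: grey tray 185 x 460 mm, 6 mm thick, with a rail 26 mm wide, 30 mm high along its far edge. Origin at table level on the line of posts, mid-row; x points from bins to tags (away from the robot), y along the row. Places at y = -165, -55, 55, 165 mm: post at x = 0, bin centre at x = -85 mm. Behind a resting tag (-x) a fingertip fits above the bin. A swinging tag rises to 115 mm: push high, tip about 80 mm up.
- post_a: Fixed steel post of one tag, 7 mm thick, top at 105 mm (posts a to d stand in any order). Origin at table level, axes as the station's. Its bin is the one 85 mm away on its -x side. Hinge axis: through (0, 0, 55 mm), leaning 25 degrees towards the bins, upward direction (-0.423, 0, 0.906). The tag is a 3 mm plate from 6 to 45 mm off the axis, and 0 to 45 mm along it from that point.
- tag_a (a joint): Angle (rad) of the tag on post a, a 30 g page. 0: it points along (0.906, 0, 0.423) of the post; positive is towards +y. Stops: +1.45 (lies to +y, green shown) and -1.45 (lies to -y, red shown). Shown is the face turned up and to +x; the other colour is on its back. Swings freely; once 0.3 rad past 0 it falls by itself to that stop.
- post_b: Fixed steel post of one tag, 7 mm thick, top at 105 mm (posts a to d stand in any order). Origin at table level, axes as the station's. Its bin is the one 85 mm away on its -x side. Hinge axis: through (0, 0, 55 mm), leaning 25 degrees towards the bins, upward direction (-0.423, 0, 0.906). The tag is a 3 mm plate from 6 to 45 mm off the axis, and 0 to 45 mm along it from that point.
- tag_b (a joint): Angle (rad) of the tag on post b, a 30 g page. 0: it points along (0.906, 0, 0.423) of the post; positive is towards +y. Stops: +1.45 (lies to +y, green shown) and -1.45 (lies to -y, red shown). Shown is the face turned up and to +x; the other colour is on its back. Swings freely; once 0.3 rad past 0 it falls by itself to that stop.
- post_c: Fixed steel post of one tag, 7 mm thick, top at 105 mm (posts a to d stand in any order). Origin at table level, axes as the station's. Its bin is the one 85 mm away on its -x side. Hinge axis: through (0, 0, 55 mm), leaning 25 degrees towards the bins, upward direction (-0.423, 0, 0.906). The tag is a 3 mm plate from 6 to 45 mm off the axis, and 0 to 45 mm along it from that point.
- tag_c (a joint): Angle (rad) of the tag on post c, a 30 g page. 0: it points along (0.906, 0, 0.423) of the post; positive is towards +y. Stops: +1.45 (lies to +y, green shown) and -1.45 (lies to -y, red shown). Shown is the face turned up and to +x; the other colour is on its back. Swings freely; once 0.3 rad past 0 it falls by itself to that stop.
- post_d: Fixed steel post of one tag, 7 mm thick, top at 105 mm (posts a to d stand in any order). Origin at table level, axes as the station's. Its bin is the one 85 mm away on its -x side. Hinge axis: through (0, 0, 55 mm), leaning 25 degrees towards the bins, upward direction (-0.423, 0, 0.906). The tag is a 3 mm plate from 6 to 45 mm off the axis, and 0 to 45 mm along it from that point.
- tag_d (a joint): Angle (rad) of the tag on post d, a 30 g page. 0: it points along (0.906, 0, 0.423) of the post; positive is towards +y. Stops: +1.45 (lies to +y, green shown) and -1.45 (lies to -y, red shown). Shown is the face turned up and to +x; the other colour is on its back. Swings freely; once 0.3 rad past 0 it falls by itself to that stop.
- bin_full_1: Loose blue open bin, 85 x 76 x 40 mm high (a heap may reach 46 mm above its underside), full to the rim with yellow capacitors. Stands on the tray, 6 mm above the table, at any of the four places. Origin at the centre of its underside. To be left in place.
- bin_full_2: Loose blue open bin, 85 x 76 x 40 mm high (a heap may reach 46 mm above its underside), full to the rim with copper-coloured capacitors. Stands on the tray, 6 mm above the table, at any of the four places. Origin at the centre of its underside. To be left in place.
- bin_full_3: Loose blue open bin, 85 x 76 x 40 mm high (a heap may reach 46 mm above its underside), full to the rim with white capacitors. Stands on the tray, 6 mm above the table, at any of the four places. Origin at the centre of its underside. To be left in place.
- bin_low: Loose blue open bin, 85 x 76 x 40 mm high (a heap may reach 46 mm above its underside), NOT full: only three yellow capacitors on its floor. Stands on the tray, 6 mm above the table, at any of the four places. Origin at the centre of its underside. To be left in place.
- spool: Bystander: grey wire spool standing on end, 50 mm across, 40 mm high, on the table beyond the rail; origin at the centre of its underside.
- flux: Bystander: small amber flux bottle, 32 mm across, 70 mm high, on the table beside the +y end of the station; origin at the centre of its underside.
- driver: Bystander: orange-handled screwdriver, 150 mm long, lying along its x axis on the table beside the -y end of the station; origin at the middle of its underside.

How it is judged (in metres and radians):
At the end, for the whole second after the job is handed in: The tags of the three full bins show green (joint above 1.25 rad) and the tag of the nearly empty bin shows red (joint below -1.25 rad); every bin and bystander is within 20 mm of where it started ((((horizontal distance between post_a and bin_full_1 below 0.11 m or horizontal distance between post_a and bin_full_2 below 0.11 m or horizontal distance between post_a and bin_full_3 below 0.11 m) and value of joint tag_a above 1.25 rad) or (not (horizontal distance between post_a and bin_full_1 below 0.11 m or horizontal distance between post_a and bin_full_2 below 0.11 m or horizontal distance between post_a and bin_full_3 below 0.11 m) and value of joint tag_a below -1.25 rad)) and (((horizontal distance between post_b and bin_full_1 below 0.11 m or horizontal distance between post_b and bin_full_2 below 0.11 m or horizontal distance between post_b and bin_full_3 below 0.11 m) and value of joint tag_b above 1.25 rad) or (not (horizontal distance between post_b and bin_full_1 below 0.11 m or horizontal distance between post_b and bin_full_2 below 0.11 m or horizontal distance between post_b and bin_full_3 below 0.11 m) and value of joint tag_b below -1.25 rad)) and (((horizontal distance between post_c and bin_full_1 below 0.11 m or horizontal distance between post_c and bin_full_2 below 0.11 m or horizontal distance between post_c and bin_full_3 below 0.11 m) and value of joint tag_c above 1.25 rad) or (not (horizontal distance between post_c and bin_full_1 below 0.11 m or horizontal distance between post_c and bin_full_2 below 0.11 m or horizontal distance between post_c and bin_full_3 below 0.11 m) and value of joint tag_c below -1.25 rad)) and (((horizontal distance between post_d and bin_full_1 below 0.11 m or horizontal distance between post_d and bin_full_2 below 0.11 m or horizontal distance between post_d and bin_full_3 below 0.11 m) and value of joint tag_d above 1.25 rad) or (not (horizontal distance between post_d and bin_full_1 below 0.11 m or horizontal distance between post_d and bin_full_2 below 0.11 m or horizontal distance between post_d and bin_full_3 below 0.11 m) and value of joint tag_d below -1.25 rad)) and distance of each of bin_full_1, bin_full_2, bin_full_3, bin_low, spool, flux, driver from where it was at the start of the episode below 0.02 m); the robot touches nothing.
It fails at once if a bin is lifted or pushed more than 20 mm from its place (distance of any of bin_full_1, bin_full_2, bin_full_3, bin_low from where it was at the start of the episode above 0.02 m).
It fails at once if a bystander (spool, bottle, screwdriver) is lifted or pushed more than 20 mm from its place (distance of any of spool, flux, driver from where it was at the start of the episode above 0.02 m).
It fails at once if the flux bottle is knocked over (angle between flux's own z axis and vertical above 0.5 rad).
It fails at once if a tag is squeezed or forced (over 15 N) (contact force between the fingers and post_a above 15 N or contact force between the fingers and post_b above 15 N or contact force between the fingers and post_c above 15 N or contact force between the fingers and post_d above 15 N).
It also fails if it takes over 56 s, if anything falls off the work surface, if the arm or the gripper's body presses on something with over 40 N, if the wrist force passes 120 N, or if a joint passes its speed limit or range.

## Working session

There is one attempt and no reset: what is moved stays moved. The work goes in short steps, Python scripts to look and compute and a tool call to move; the robot and the scene stay as the last step left them, time stands still between calls to the robot, and variables do not carry over. Pictures are saved under pics/ and viewed, at most 10 in all, crops included, and the job is handed in when it is done.

Besides the shell and the picture viewer there is one more tool, called after "Emit:" as name(argument=value, ...) on one line, values as JSON. jog_arm: Moves the arm, as the interface text tells. Its arguments: {"type":"object","properties":{"rows":{"type":"string"},"squeeze":{"type":"number"}},"required":["rows"]}

```bash
mkdir -p pics
python3 - <<'E'
from workcell import bot
import cv2,numpy as np
for n in("top","scene"):
    d=bot.get_image(n);cv2.imwrite(f"pics/{n}0.png",d["image"][:,:,::-1])
    np.savez(f"{n}0.npz",**d)
    print(n,d["fx"],d["fy"],d["cx"],d["cy"],np.round(d["position"],4),np.round(d["rotation"],4).tolist())
print(bot.read_state())
E
```

```text
top 539.717509609427 539.717509609427 279.9147002726039 218.18231790163355 [0.4046 0.0053 1.2685] [-174.1435, -0.1947, -88.9368]
scene 461.4281407582984 461.4281407582984 278.87566763078854 206.77988230734303 [1.2122 0.5644 0.8103] [-130.7052, -0.5277, 129.0802]
{'t': 0.1, 'joint_pos': array([66.62501043, 23.59569768, -0.72583539, 91.49967374,  0.32190465,
       64.98931274, -4.70748627]), 'joint_velocities': array([ 0.06474286, -0.16711153,  0.001331  , -0.13467992,  0.01571991,
       -0.02764779,  0.02976545]), 'tau': array([ 3.02130087e-03, -6.01831913e+01,  6.84248004e-01, -3.00085902e+01,
        1.40227922e-02,  6.45368476e-03, -4.73903310e-05]), 'position': array([ 0.2080812 , -0.58887535,  0.23053153]), 'ee_rot': array([-1.79917707e+02,  7.77123773e-03,  1.94691832e+01]), 'wrist_force': array([-1.01069728, -0.66684155,  0.32673853]), 'ft_torque': array([ 0.02664521,  0.0170191 , -0.00630776]), 'grasp_force': 0.0, 'grip_width': 1.0000250656262932}
```

View pics/top0.png

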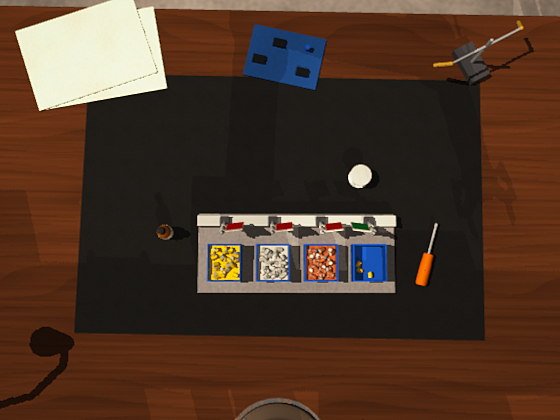

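View pics/scene0.png

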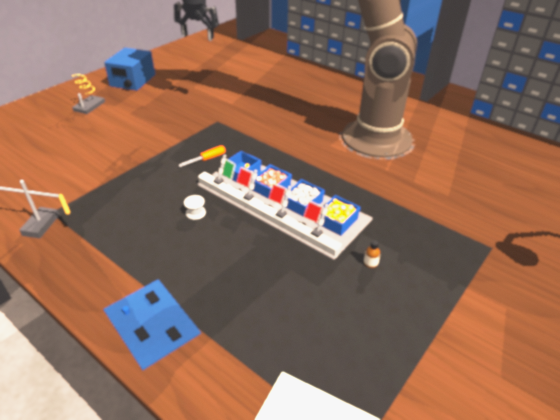

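The top view (up = +x, left = +y) shows, left to right, bins with yellow (225,263), white (274,263), copper (321,263) and low (369,263). The three full bins' tags show red (about 232/281/329, 227). The low bin's tag shows green (360,227). All four are wrong and need turning. The scene view agrees. Next I measure the station.

```bash
cat > h.py <<'E'
import numpy as np,cv2
from scipy.spatial.transform import Rotation as Ro
def ray(d,u,v,z):
    R=Ro.from_euler('xyz',d["rotation"],degrees=True).as_matrix()
    r=R@np.array([(u-d["cx"])/d["fx"],(v-d["cy"])/d["fy"],1]);p=d["position"]
    return p+r*(z-p[2])/r[2]
def blobs(d,lo,hi,box,amin):
    h=cv2.cvtColor(d["image"],cv2.COLOR_RGB2HSV);m=cv2.inRange(h,lo,hi)
    k=np.zeros_like(m);x0,y0,x1,y1=box;k[y0:y1,x0:x1]=m[y0:y1,x0:x1]
    n,l,s,c=cv2.connectedComponentsWithStats(k)
    return [(c[i],s[i],np.argwhere(l==i)[:,::-1].astype(np.int32)) for i in range(1,n) if s[i][4]>=amin]
E
python3 - <<'E'
from h import *
d=dict(np.load("top0.npz"))
box=(190,205,405,300)
for nm,lo,hi,z,a in(("red",(170,120,70),(180,255,255),.0767,20),("red0",(0,190,70),(4,255,255),.0767,20),("green",(50,100,40),(85,255,255),.0767,20),("blue",(105,130,40),(125,255,255),.046,80),("rail",(0,0,170),(180,60,255),.03,300)):
    for c,s,p in blobs(d,lo,hi,box,a):
        r=cv2.minAreaRect(p); print(nm,s,np.round(c,1),np.round(ray(d,*c,z),4),"bbox centre",np.round(ray(d,*r[0],z),4),np.round(r[1],1),round(r[2],1))
im=d["image"][200:305,185:410,::-1];cv2.imwrite("pics/crop.png",cv2.resize(im,None,fx=3.5,fy=3.5,interpolation=cv2.INTER_CUBIC))
E
```

```text
red0 [226 222  17   8  84] [234.1 225.6] [0.5085 0.1047 0.0767] bbox centre [0.5088 0.1048 0.0767] [ 5.7 16.6] 83.7
red0 [277 223  15   7  85] [283.8 225.7] [ 0.5104 -0.0055  0.0767] bbox centre [ 0.5097 -0.0059  0.0767] [ 6. 14.] 90.0
red0 [326 223  17   7  91] [333.5 225.8] [ 0.5121 -0.1157  0.0767] bbox centre [ 0.5123 -0.1164  0.0767] [ 5.7 15.9] 82.9
green [352 223  17   7  88] [359.8 225.8] [ 0.5132 -0.174   0.0767] bbox centre [ 0.5133 -0.1745  0.0767] [16.6  5.5] 6.3
blue [207 244  35  37 199] [225.3 263. ] [0.426  0.1249 0.046 ] bbox centre [0.4283 0.1278 0.046 ] [36. 34.] 90.0
blue [256 244  34  38 240] [272.4 264.4] [0.4249 0.0185 0.046 ] bbox centre [0.4292 0.0183 0.046 ] [37. 33.] 90.0
blue [304 244  35  38 231] [319.6 264.6] [ 0.4265 -0.0881  0.046 ] bbox centre [ 0.4312 -0.0912  0.046 ] [37. 34.] 90.0
blue [ 351  244   37   38 1258] [369.1 261.9] [ 0.4347 -0.1998  0.046 ] bbox centre [ 0.4332 -0.1996  0.046 ] [37. 36.] 90.0
rail [228 215  41  11 345] [250.7 219.2] [0.528  0.0708 0.03  ] bbox centre [0.5261 0.0769 0.03  ] [10. 40.] 90.0
rail [277 215  40  11 341] [299.  219.3] [ 0.53   -0.0407  0.03  ] bbox centre [ 0.5282 -0.0349  0.03  ] [39. 10.] 0.0
rail [259 246  29  34 604] [272.2 261.3] [0.4323 0.0192 0.03  ] bbox centre [0.4295 0.0174 0.03  ] [33. 28.] 90.0
```

View pics/crop.png

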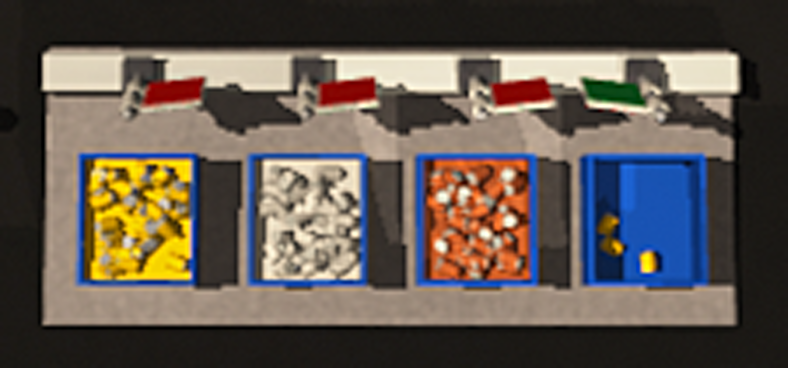

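The crop shows tags hinged at posts (130,97), (303,97), (480,97) and (655,97) in crop pixels, with the three reds lying to -y and the green to +y. That gives the posts at roughly y=+0.130/0.020/-0.090/-0.1995 and x=0.514/0.5157/0.5173/0.519, with the station yawed about 0.9°. I shut the fingers, turn to yaw 1°, and travel.

Emit:
jog_arm(rows="0.5 0.5 0 0 0 -0.1 255;1 1 0 0 0 -0.205 255;1 1 0 0 0 -0.205 255", squeeze=20)

```text
t: 0.48
position: [0.3121, -0.4855, 0.231]
ee_rot: [-179.9, -0.1, 1.3]
wrist_force: [-0.7, -0.1, 0.7]
grip_width: 0.376
grasp_force: 0.0
```

Emit:
jog_arm(rows="0.4 0.5 0 0 0 0 255;0.8 1 0 0 0 0 255;0.8 1 0 0 0 0 255")

```text
t: 0.85
position: [0.3917, -0.385, 0.2312]
ee_rot: [-179.9, -0.1, 1.5]
wrist_force: [0.8, -2.0, -0.0]
grip_width: -0.004
grasp_force: 0.0
```

Emit:
jog_arm(rows="0.4 0.5 0 0 0 0 255;0.8 1 0 0 0 0 255;0.8 1 0 0 0 0 255")

```text
t: 1.23
position: [0.471, -0.2854, 0.2311]
ee_rot: [-179.9, -0.1, 1.5]
wrist_force: [0.2, -1.5, -0.9]
grip_width: -0.002
grasp_force: 0.0
```

Emit:
jog_arm(rows="0 0.5 -0.2 0 0 0 255;0 1 -0.4 0 0 0 255;0 1 -0.4 0 0 0 255;0 1 -0.4 0 0 0 255")

```text
t: 1.72
position: [0.468, -0.1912, 0.1915]
ee_rot: [179.9, 0.0, 1.0]
wrist_force: [0.1, -1.5, 1.3]
grip_width: -0.002
grasp_force: 0.0
```

Emit:
jog_arm(rows="0 0.21 0 0 0 0 255;0 0.21 -0.5 0 0 0 255;0 0.21 -1 0 0 0 255;0 0.21 -1 0 0 0 255;0 0.21 -1 0 0 0 255")

```text
t: 2.35
position: [0.4692, -0.1698, 0.0928]
ee_rot: [179.9, -0.1, 0.9]
wrist_force: [0.7, -0.9, -0.3]
grip_width: -0.004
grasp_force: 0.0
```

Run:
```python
from workcell import bot
import cv2
d=bot.get_image("scene")["image"][130:270,170:400,::-1]
cv2.imwrite("pics/s1.png",cv2.resize(d,None,fx=3.4,fy=3.4,interpolation=cv2.INTER_CUBIC))
print(bot.read_state()["position"])
```

```text
[ 0.46965834 -0.16958678  0.09329801]
```

View pics/s1.png

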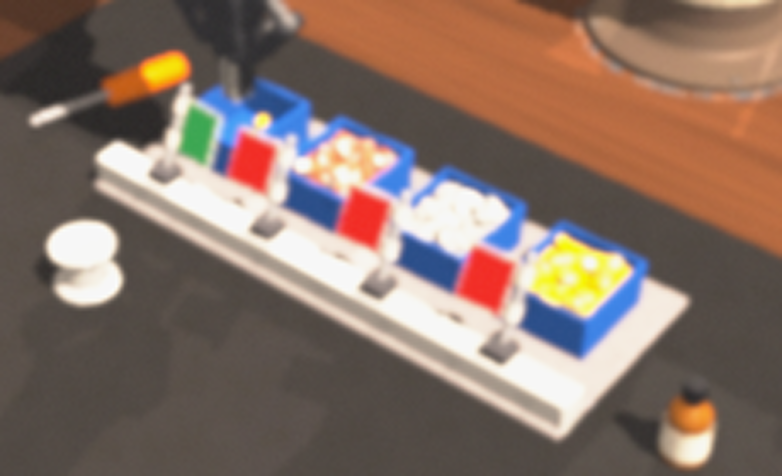

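The crop shows the shut tip just behind the green tag (235,95 in the crop), clear of the other things. I push it round in an arc.

Emit:
jog_arm(rows="0 0 -0.15 0 0 0 255;0.1 0 -0.15 0 0 0 255;0.2 0 -0.15 0 0 0 255;0.3 0 -0.15 0 0 0 255;0.4 0 -0.15 0 0 0 255;0.5 0 -0.15 0 0 0 255;0.6 0 -0.15 0 0 0 255;0.66 -0.04 -0.15 0 0 0 255;0.71 -0.08 -0.15 0 0 0 255")

```text
t: 3.52
position: [0.5396, -0.1766, 0.0762]
ee_rot: [180.0, 0.0, 1.0]
wrist_force: [-0.3, -0.1, -0.0]
grip_width: 0.001
grasp_force: 0.0
```

Emit:
jog_arm(rows="0 -0.05 0 0 0 0 255;0 -0.1 0 0 0 0 255;0 -0.15 0 0 0 0 255;0 -0.2 0 0 0 0 255;0 -0.25 0 0 0 0 255;0 -0.3 0 0 0 0 255;0 -0.3 0 0 0 0 255;0 -0.3 0 0 0 0 255")

```text
t: 4.53
position: [0.5393, -0.2061, 0.0763]
ee_rot: [-180.0, 0.0, 1.0]
wrist_force: [-0.6, -0.1, 0.1]
grip_width: 0.004
grasp_force: 0.0
```

Run:
```python
from workcell import bot
import cv2
d=bot.get_image("scene")["image"][130:270,170:400,::-1]
cv2.imwrite("pics/s2.png",cv2.resize(d,None,fx=3.4,fy=3.4,interpolation=cv2.INTER_CUBIC))
print(bot.read_state()["position"])
```

```text
[ 0.53933829 -0.20598905  0.07627822]
```

View pics/s2.png

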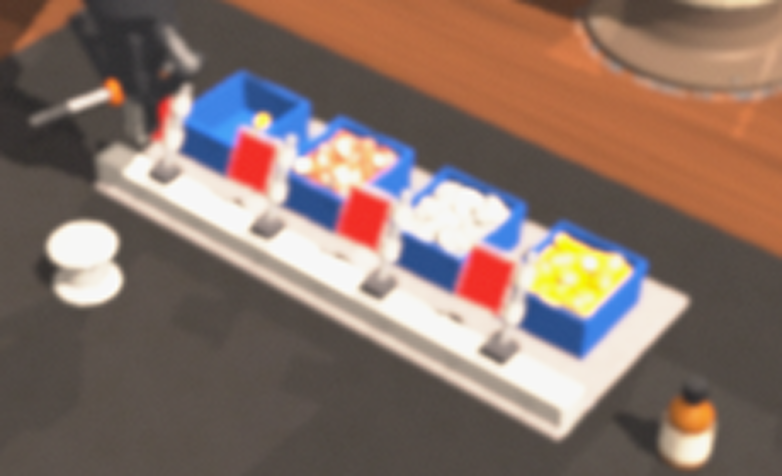

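The low tag now shows red at (165,115) in the crop. The copper bin's tag is next, with the mirrored arc.

Emit:
jog_arm(rows="0 0 0.5 0 0 0 255;0 0 1 0 0 0 255;0 0 1 0 0 0 255;-0.4 0.42 1 0 0 0 255;-0.72 0.84 1 0 0 0 255;-0.72 0.84 1 0 0 0 255;-0.72 0.84 0.5 0 0 0 255;-0.72 0.84 0 0 0 0 255;-0.72 0.84 0 0 0 0 255;-0.72 0.84 0 0 0 0 255")

```text
t: 5.82
position: [0.4682, -0.1226, 0.0772]
ee_rot: [180.0, -0.0, 1.0]
wrist_force: [0.5, -0.7, 0.1]
grip_width: -0.002
grasp_force: 0.0
```

Emit:
jog_arm(rows="0.1 0 0 0 0 0 255;0.2 0 0 0 0 0 255;0.3 0 0 0 0 0 255;0.4 0 0 0 0 0 255;0.5 0 0 0 0 0 255;0.6 0 0 0 0 0 255;0.66 0.04 0 0 0 0 255;0.71 0.08 0 0 0 0 255;0.71 0.08 0 0 0 0 255")

```text
t: 6.95
position: [0.5386, -0.1136, 0.0763]
ee_rot: [-180.0, -0.0, 1.1]
wrist_force: [-0.9, 0.8, -0.7]
grip_width: -0.0
grasp_force: 0.0
```

Emit:
jog_arm(rows="0 0.05 0 0 0 0 255;0 0.1 0 0 0 0 255;0 0.15 0 0 0 0 255;0 0.2 0 0 0 0 255;0 0.25 0 0 0 0 255;0 0.3 0 0 0 0 255;0 0.3 0 0 0 0 255;0 0.3 0 0 0 0 255")

```text
t: 7.95
position: [0.5383, -0.0844, 0.0763]
ee_rot: [180.0, -0.0, 1.0]
wrist_force: [0.7, 0.2, -0.9]
grip_width: -0.002
grasp_force: 0.0
```

Emit:
jog_arm(rows="0 0 0.5 0 0 0 255;0 0 1 0 0 0 255;0 0 1 0 0 0 255;-0.4 0.37 1 0 0 0 255;-0.72 0.73 1 0 0 0 255;-0.72 0.73 1 0 0 0 255;-0.72 0.73 0.5 0 0 0 255;-0.72 0.73 0 0 0 0 255;-0.72 0.73 0 0 0 0 255;-0.72 0.73 0 0 0 0 255")

```text
t: 9.2
position: [0.4671, -0.0115, 0.0772]
ee_rot: [180.0, -0.0, 1.0]
wrist_force: [-0.4, 1.2, 0.5]
grip_width: -0.001
grasp_force: 0.0
```

Emit:
jog_arm(rows="0.1 0 0 0 0 0 255;0.2 0 0 0 0 0 255;0.3 0 0 0 0 0 255;0.4 0 0 0 0 0 255;0.5 0 0 0 0 0 255;0.6 0 0 0 0 0 255;0.66 0.04 0 0 0 0 255;0.71 0.08 0 0 0 0 255;0.71 0.08 0 0 0 0 255")

```text
t: 10.32
position: [0.5375, -0.0026, 0.0762]
ee_rot: [-180.0, -0.0, 1.1]
wrist_force: [-1.3, 0.1, -0.2]
grip_width: -0.001
grasp_force: 0.0
```

Emit:
jog_arm(rows="0 0.05 0 0 0 0 255;0 0.1 0 0 0 0 255;0 0.15 0 0 0 0 255;0 0.2 0 0 0 0 255;0 0.25 0 0 0 0 255;0 0.3 0 0 0 0 255;0 0.3 0 0 0 0 255;0 0.3 0 0 0 0 255")

```text
t: 11.32
position: [0.5373, 0.0266, 0.0763]
ee_rot: [180.0, 0.0, 1.0]
wrist_force: [0.5, -0.7, -0.2]
grip_width: -0.002
grasp_force: 0.0
```

Run:
```python
from workcell import bot
import cv2
d=bot.get_image("scene")["image"][130:270,170:400,::-1]
cv2.imwrite("pics/s3.png",cv2.resize(d,None,fx=3.4,fy=3.4,interpolation=cv2.INTER_CUBIC))
print(bot.read_state()["position"])
```

```text
[0.5372869  0.0264928  0.07627267]
```

View pics/s3.png

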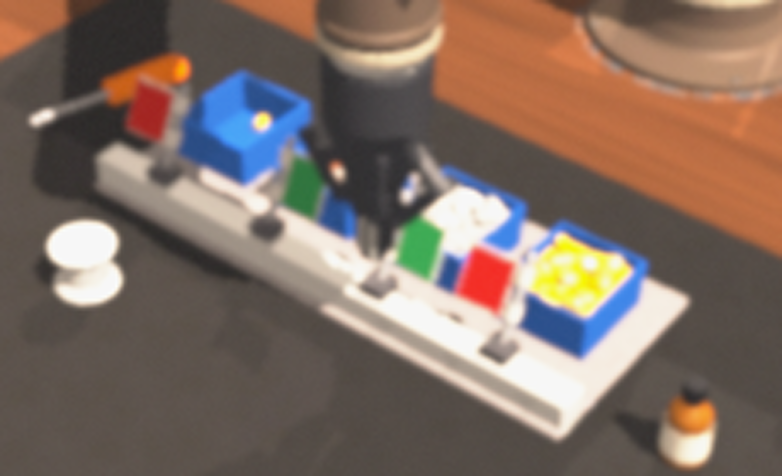

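The crop shows low red (150,108), copper green (303,185) and white green (420,248). The yellow bin's tag is the last red one (487,280).

Emit:
jog_arm(rows="0 0 0.5 0 0 0 255;0 0 1 0 0 0 255;0 0 1 0 0 0 255;-0.4 0.37 1 0 0 0 255;-0.72 0.73 1 0 0 0 255;-0.72 0.73 1 0 0 0 255;-0.72 0.73 0.5 0 0 0 255;-0.72 0.73 0 0 0 0 255;-0.72 0.73 0 0 0 0 255;-0.72 0.73 0 0 0 0 255")

```text
t: 12.62
position: [0.4661, 0.0995, 0.0772]
ee_rot: [-180.0, -0.0, 1.0]
wrist_force: [0.2, -0.4, 0.4]
grip_width: -0.004
grasp_force: 0.0
```

Emit:
jog_arm(rows="0.1 0 0 0 0 0 255;0.2 0 0 0 0 0 255;0.3 0 0 0 0 0 255;0.4 0 0 0 0 0 255;0.5 0 0 0 0 0 255;0.6 0 0 0 0 0 255;0.66 0.04 0 0 0 0 255;0.71 0.08 0 0 0 0 255;0.71 0.08 0 0 0 0 255")

```text
t: 13.75
position: [0.5364, 0.1084, 0.0762]
ee_rot: [-180.0, -0.0, 1.1]
wrist_force: [0.1, 0.1, -0.4]
grip_width: -0.001
grasp_force: 0.0
```

Emit:
jog_arm(rows="0 0.05 0 0 0 0 255;0 0.1 0 0 0 0 255;0 0.15 0 0 0 0 255;0 0.2 0 0 0 0 255;0 0.25 0 0 0 0 255;0 0.3 0 0 0 0 255;0 0.3 0 0 0 0 255;0 0.3 0 0 0 0 255")

```text
t: 14.75
position: [0.5363, 0.1375, 0.0762]
ee_rot: [180.0, 0.0, 1.0]
wrist_force: [-0.3, -0.0, 0.3]
grip_width: 0.0
grasp_force: 0.0
```

Emit:
jog_arm(rows="0 0 0.5 0 0 0 255;0 0 1 0 0 0 255;0 0 1 0 0 0 255;-0.5 0 1 0 0 0 255;-1 0 1 0 0 0 255;-1 0 1 0 0 0 255;-1 0 1 0 0 0 255;-1 0 1 0 0 0 255")

```text
t: 15.75
position: [0.4372, 0.1376, 0.1761]
ee_rot: [-180.0, -0.0, 1.0]
wrist_force: [0.5, -0.0, 0.3]
grip_width: 0.0
grasp_force: 0.0
```

Run:
```python
from workcell import bot
import cv2
d=bot.get_image("scene")["image"][130:270,170:400,::-1]
cv2.imwrite("pics/s4.png",cv2.resize(d,None,fx=3.4,fy=3.4,interpolation=cv2.INTER_CUBIC))
print(bot.read_state()["position"])
```

```text
[0.43714768 0.13766633 0.17600926]
```

View pics/s4.png

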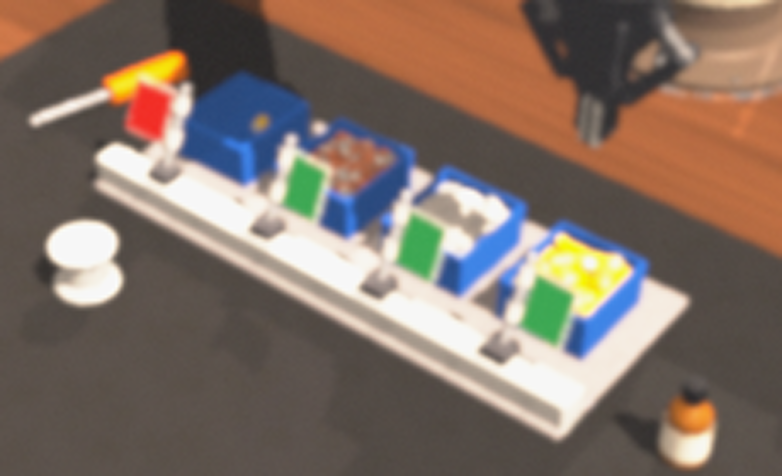

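The final crop shows red at the low bin (150,108) and green at the copper (303,187), white (420,245) and yellow (548,310) bins. Nothing else has moved, and the arm is clear.

```bash
python3 -c "
from workcell import bot
print(bot.hand_in())"
```

```text
the job is handed in; nothing more can be done
None
```

I turned all four tags and handed the job in: in the last picture the three full bins show green, the nearly empty one shows red, and the bins and bystanders look unmoved (hand-in returned no verdict).

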